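# Try the toy piano's keys

### The job

Check that every note of the toy piano works before it is sold: run a fingertip along the keyboard from the leftmost broad white key to the rightmost, as the player sees it, pressing each of the eight more than halfway down in turn with a light touch, one key at a time. Leave the narrow black keys unplayed, do not shift the piano, and do not disturb the stock standing on and around it; when you finish, all the keys are back up.

Things in the scene. Friction and masses are not known exactly. Their poses are not given: they have to be found in the camera images.
- piano: child's wooden piano, loose on rubber feet, about 2 kg, 230 deep x 262 wide. Origin: centre of its underside; x points from the keyboard to the rear, y to the player's left, z up. Keyboard (-x side) faces the robot, give or take yaw. Eight broad white keys 28 mm apart lie between side cheeks 70 mm high, behind a front rail 50 mm high; five narrow black keys stand behind their broad fronts
- name_board (a point): middle of the top front edge of the piano's case behind the keys: the lid, 104 mm above the table, 270 mm wide. From here the case runs 113 mm to the rear. It begins 107 mm behind the white keys' front ends
- key1_top (a point): top of broad white key 1 (leftmost, lowest note) from the player's left (+y of the piano): middle of its flat broad front, 27 mm wide, 58 mm long. 60 mm above the table, key up; 50 mm fully down. Sprung: starts to move at about 1.5 N here, fully down at about 3.5 N, then a hard stop; rises by itself. Hinged inside the case
- key2_top (a point): top of broad white key 2 from the player's left (+y of the piano): middle of its flat broad front, 27 mm wide, 58 mm long. 60 mm above the table, key up; 50 mm fully down. Sprung: starts to move at about 1.5 N here, fully down at about 3.5 N, then a hard stop; rises by itself. Hinged inside the case
- key3_top (a point): top of broad white key 3 from the player's left (+y of the piano): middle of its flat broad front, 27 mm wide, 58 mm long. 60 mm above the table, key up; 50 mm fully down. Sprung: starts to move at about 1.5 N here, fully down at about 3.5 N, then a hard stop; rises by itself. Hinged inside the case
- key4_top (a point): top of broad white key 4 from the player's left (+y of the piano): middle of its flat broad front, 27 mm wide, 58 mm long. 60 mm above the table, key up; 50 mm fully down. Sprung: starts to move at about 1.5 N here, fully down at about 3.5 N, then a hard stop; rises by itself. Hinged inside the case
- key5_top (a point): top of broad white key 5 from the player's left (+y of the piano): middle of its flat broad front, 27 mm wide, 58 mm long. 60 mm above the table, key up; 50 mm fully down. Sprung: starts to move at about 1.5 N here, fully down at about 3.5 N, then a hard stop; rises by itself. Hinged inside the case
- key6_top (a point): top of broad white key 6 from the player's left (+y of the piano): middle of its flat broad front, 27 mm wide, 58 mm long. 60 mm above the table, key up; 50 mm fully down. Sprung: starts to move at about 1.5 N here, fully down at about 3.5 N, then a hard stop; rises by itself. Hinged inside the case
- key7_top (a point): top of broad white key 7 from the player's left (+y of the piano): middle of its flat broad front, 27 mm wide, 58 mm long. 60 mm above the table, key up; 50 mm fully down. Sprung: starts to move at about 1.5 N here, fully down at about 3.5 N, then a hard stop; rises by itself. Hinged inside the case
- key8_top (a point): top of broad white key 8 (rightmost, highest note) from the player's left (+y of the piano): middle of its flat broad front, 27 mm wide, 58 mm long. 60 mm above the table, key up; 50 mm fully down. Sprung: starts to move at about 1.5 N here, fully down at about 3.5 N, then a hard stop; rises by itself. Hinged inside the case
- sharp1 (a joint): how far narrow black key 1 from the left is down, rad: 0 up, 0.076 fully down; sprung like the white ones. 13.5 mm wide, its top 12 mm above the white keys, centred on the gap between white keys 1 and 2; its front end is 61 mm behind the front ends of the white keys, 32 mm behind the points key_top
- sharp2 (a joint): how far narrow black key 2 from the left is down, rad: 0 up, 0.076 fully down; sprung like the white ones. 13.5 mm wide, its top 12 mm above the white keys, centred on the gap between white keys 2 and 3; its front end is 61 mm behind the front ends of the white keys, 32 mm behind the points key_top
- sharp3 (a joint): how far narrow black key 3 from the left is down, rad: 0 up, 0.076 fully down; sprung like the white ones. 13.5 mm wide, its top 12 mm above the white keys, centred on the gap between white keys 4 and 5; its front end is 61 mm behind the front ends of the white keys, 32 mm behind the points key_top
- sharp4 (a joint): how far narrow black key 4 from the left is down, rad: 0 up, 0.076 fully down; sprung like the white ones. 13.5 mm wide, its top 12 mm above the white keys, centred on the gap between white keys 5 and 6; its front end is 61 mm behind the front ends of the white keys, 32 mm behind the points key_top
- sharp5 (a joint): how far narrow black key 5 from the left is down, rad: 0 up, 0.076 fully down; sprung like the white ones. 13.5 mm wide, its top 12 mm above the white keys, centred on the gap between white keys 6 and 7; its front end is 61 mm behind the front ends of the white keys, 32 mm behind the points key_top
- robot_figure: standing robot figure on a disc, 100 mm tall, beside the left end of the piano; loose, not part of the job. Origin: centre of its underside
- small_figure: standing robot figure on a disc, 75 mm tall, beside the right end of the piano; loose, not part of the job. Origin: centre of its underside
- cased_figure: figure in a clear upright case, 60 x 80 x 108 mm high, to the left of the piano's rear half; loose, not part of the job. Origin: centre of its underside
- toy_car: die-cast car, 74 x 32 x 28 mm high, on the table in front of the keyboard; loose, not part of the job. Origin: centre of its underside
- toy_carton: plain carton, 50 x 85 x 100 mm high, to the right of the piano's rear half; loose, not part of the job. Origin: centre of its underside
- label_roll: roll of labels lying flat, 60 mm across, 24 mm high, on the table in front of the keyboard; loose, not part of the job. Origin: centre of its underside
- wooden_doll: skittle-shaped wooden doll, 42 mm across, 55 mm tall, standing on the rear part of the piano's lid; loose, not part of the job. Origin: centre of its underside
- yo_yo: wooden yo-yo lying flat, 54 mm across, 30 mm high, on the rear part of the piano's lid; loose, not part of the job. Origin: centre of its underside

How it is judged:
By the outcome, as a careful person would: the job done as asked, in the order asked, and still so for the second after the job is handed in, with the robot touching nothing.
It also fails if it takes over 51 s, if anything falls off the work surface, if the arm or the gripper's body presses on something with over 40 N, if the wrist force passes 120 N, or if a joint passes its speed limit or range.

### The arm

A 7-joint arm with a two-finger parallel gripper is mounted at the origin on the work surface. World frame = base frame: x ahead of the robot, y to its left, z up, the work surface at z = 0. Lengths are in m, angles in degrees, forces in N, time in s.
With the tool pointing down it reaches from about 0.425 to 0.875 m from the base axis. Payload 4.7 kg.
Tool frame: the origin (TCP) lies midway between the tips of the shut fingers; the grasp point (between the pads) lies 19 mm behind it; z points along the fingers, x is the direction in which the jaws open and shut, and the axes are right-handed (so a half turn about z gives the same grasp; the last joint's range is limited). The gripper opens to 87 mm and grips with 3 to 60 N. Pads are 19 mm wide; open, the fingers measure 117 mm over their backs; the gripper's body (75 mm by 190 mm) begins 51 mm behind the grasp point.
Start: joints at [72.886, 18.392, -4.016, 83.108, 1.295, 78.541, -3.26], TCP at [0.2, -0.618, 0.223] pointing down, gripper open.
Joint ranges: [-163.93, 163.93], [-17.29, 119.83], [-79.2, 71.16], [3.27, 140.29], [-89.18, 269.18], [5.43, 117.66], [-154.24, 154.24]. Speed limits (degrees/s): [147.25, 147.25, 180, 180, 180, 180, 180].

### API

Orientations are given as [roll, pitch, yaw] about the fixed x, y, z axes, in that order (R = Rz(yaw) Ry(pitch) Rx(roll)).
In Python, from cell import env gives the robot as it stands.
- The arm moves only by the tool carry_out, never from a script. Its argument "plan" is a list of rows, each an object with "grip": the closure, from 0 (fully open) to 1 (shut); "dp": the shift along the tool's x, y, z in m, a list of three; "rotation": the turn, a rotation vector about the tool's x, y, z in degrees, a list of three. In form: [{"grip": grip, "dp": [dx, dy, dz], "rotation": [wx, wy, wz]}, ...]. A call has 1 to 8 rows; each row shifts and turns the pose as measured when the row begins, along the tool's axes as they then stand; what a row does not reach is not made up. A row lasts 1/12 s, in which the tool goes at most 41.7 mm and 7.16 degrees, less where a joint would pass 70% of its speed; a pose out of reach is approached as far as the arm can. A call is refused whole if a number of a shift passes 0.0417 or a number of a turn 7.16, either way. A call with a gripper value outside its range is refused whole. The fingers move at their own pace and stop on an object; "force" is the grip in N (left out, the last holds). Time passes only in rows, so rows that do not move let the fingers close. It gives the time, the measured TCP pose, the force and the opening at its end, in the units of the state.
- env.get_obs(): the state, without advancing time (a new reading comes with each control period).
- env.read_camera(name): name is "scene" or "top" or "wrist"; returns the picture (420x560x3 uint8, red, green, blue); there is no depth.
- env.camera_params(name): a dict with "fx", "fy", "cx", "cy" (pixels), "k1" (the pictures are not rectified: a ray, as slopes to the right and down, at radius r is drawn at 1 + k1 r^2 times it, then the intrinsics apply), "R" (3x3) and "t" (3): a world point X has camera coordinates R X + t. Camera axes: x right, y down, z forward; pixel columns grow to the right and rows downward; lengths in m; the calibration is good to about 2 mm. A picture is of the moment at which its call begins: read the wrist's pose just before it. camera_params takes no time and is no camera call; for the wrist camera it gives the pose at the moment of the call.
- env.sign_off(): hands the job in, once; it reports no verdict.
The state is a dict: "time_s": time; "qpos": joint angles; "joint_velocities": joint speeds; "effort": joint torques, N m; "tool_pos": TCP position; "tool_rot": TCP orientation; "force": force on the tool from outside, world axes, zero at the start; "wrist_torque": the same for the moment, N m; "grip_width": finger opening in m.
Only numpy, scipy, OpenCV 4.12 (cv2) and the standard library are available. Lean on these libraries where they do the work, as an engineer would, in place of code of your own. Each camera call takes 0.05 s, during which the arm holds its last target. There are 200 camera calls.

## Working session

There is one attempt and no reset: what is moved stays moved. The work goes in short steps, Python scripts to look and compute and a tool call to move; the robot and the scene stay as the last step left them, time stands still between calls to the robot, and variables do not carry over. Pictures are saved under pics/ and viewed, about 8 in all and at most 12, crops included, and the job is handed in when it is done.

Besides the shell and the picture viewer there is one more tool, called after "Call:" by a JSON object that holds its "op" and its "data". carry_out: Moves the arm, as the interface text tells. Its arguments: {"type":"object","properties":{"plan":{"type":"array","items":{"type":"object","properties":{"grip":{"type":"number"},"dp":{"type":"array","items":{"type":"number"}},"rotation":{"type":"array","items":{"type":"number"}}}}},"force":{"type":"number"}},"required":["plan"]}

```bash
mkdir -p pics; ls
python3 - <<'E'
from cell import env
import cv2
for n in ("scene","top"):
    im=env.read_camera(n); cv2.imwrite(f"pics/{n}0.png",im[:,:,::-1]); 
    p=env.camera_params(n); print(n,p)
o=env.get_obs(); print(o)
E
```

```text
pics
scene {'fx': 426.02395032362693, 'fy': 426.02395032362693, 'cx': 280.63633558857543, 'cy': 206.70617254051513, 'k1': -0.11160487031898343, 'R': array([[ 0.73279825,  0.68038715, -0.00894651],
       [ 0.446105  , -0.49031408, -0.74872053],
       [-0.51380643,  0.54467002, -0.66282541]]), 't': array([-0.44685543, -0.17050562,  1.16536381])}
top {'fx': 381.7806028669467, 'fy': 381.7806028669467, 'cx': 280.2958923231317, 'cy': 210.6036038977069, 'k1': -0.09826448290802345, 'R': array([[ 1.59821332e-02, -9.99866388e-01,  3.43186568e-03],
       [-9.79685086e-01, -1.63455851e-02, -1.99874847e-01],
       [ 1.99904237e-01, -1.67721205e-04, -9.79815425e-01]]), 't': array([0.04469983, 0.58976411, 0.66564744])}
{'time_s': 0.1, 'qpos': array([72.88623918, 18.43507872, -4.01566359, 83.16616627,  1.29465961,
       78.53957482, -3.2587956 ]), 'joint_velocities': array([ 0.06689638, -0.14429715,  0.03263079, -0.12169186, -0.01311727,
       -0.12999569, -0.1615733 ]), 'effort': array([ 1.22791989e-03, -4.92567480e+01, -4.05001016e-01, -3.13400424e+01,
       -6.43084198e-02,  3.95010319e-02,  7.33388219e-05]), 'tool_pos': array([ 0.19982681, -0.61802457,  0.22158316]), 'tool_rot': array([ 1.79995083e+02,  9.56111999e-02, -7.20754255e+01]), 'force': array([0.1068035 , 1.11188211, 0.27642739]), 'wrist_torque': array([-0.0031689 ,  0.00552838,  0.00664982]), 'grip_width': 0.08700528836271837}
```

View pics/top0.png

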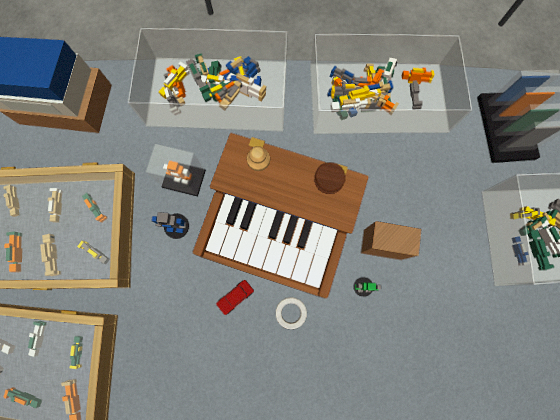

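View pics/scene0.png

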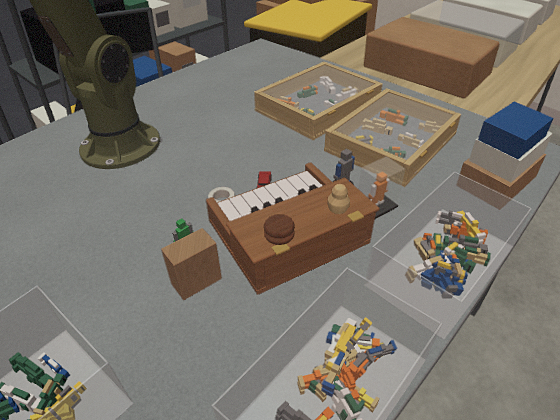

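Run:
```python
import cv2
im=cv2.imread("pics/top0.png")[180:305,190:355]
cv2.imwrite("pics/topc.png",cv2.resize(im,(792,600),interpolation=cv2.INTER_CUBIC))
```

```text
(no output)
```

View pics/topc.png

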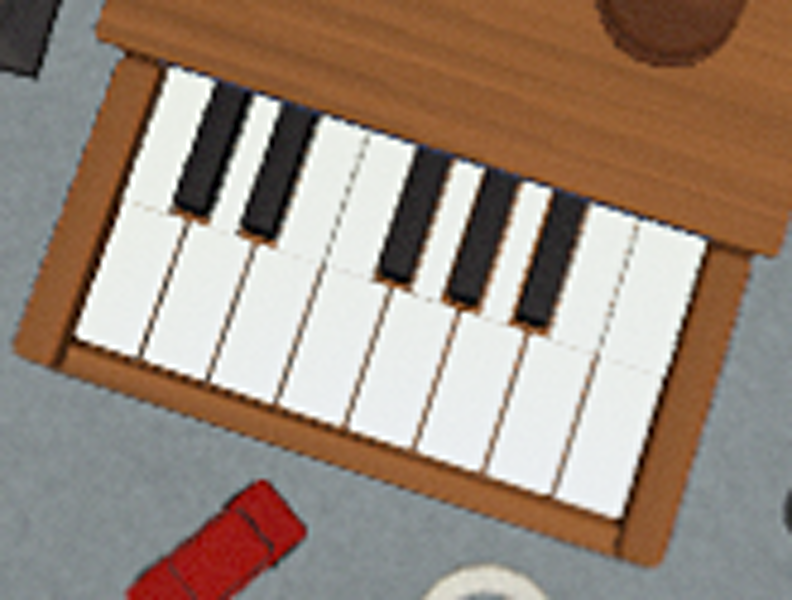

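```bash
cat > h.py <<'E'
import numpy as np, cv2
from scipy.optimize import least_squares
def cam(p):
    K=np.array([[p["fx"],0,p["cx"]],[0,p["fy"],p["cy"]],[0,0,1]]); return K,np.array([p["k1"],0,0,0,0])
def proj(p,X):
    K,d=cam(p); return cv2.projectPoints(np.atleast_2d(X).astype(float),cv2.Rodrigues(p["R"])[0],p["t"],K,d)[0][:,0]
def back(p,uv,z):
    K,d=cam(p); s=cv2.undistortPoints(np.array(uv,float).reshape(-1,1,2),K,d)[:,0]
    r=np.c_[s,np.ones(len(s))]@p["R"]; c=-p["R"].T@p["t"]
    return c+r*((z-c[2])/r[:,2])[:,None]
def fit(loc,W):  # 2D rigid: W = R(yaw) loc + o
    f=lambda q:(np.c_[np.cos(q[2])*loc[:,0]-np.sin(q[2])*loc[:,1]+q[0],np.sin(q[2])*loc[:,0]+np.cos(q[2])*loc[:,1]+q[1]]-W[:,:2]).ravel()
    s=least_squares(f,[.5,0,0]); return s.x,s.fun.reshape(-1,2)
def tow(q,loc):
    c,s=np.cos(q[2]),np.sin(q[2]); return loc@np.array([[c,s],[-s,c]])+q[:2]
E
python3 - <<'E'
from h import *; from cell import env
p=env.camera_params("top")
g=[(142,357),(210,381),(279,403),(347,425),(415,447),(484,471),(553,494)]
loc=[(0,.112-.028*i) for i in range(1,8)]+[(0,.1115),(0,-.1115),(.058,.1115),(.058,-.1115),(.058,.084),(.058,.028),(.058,-.084)]
px=g+[(76,340),(620,519),(135,205),(665,372),(185,220),(324,268),(598,353)]
uv=np.array(px)/4.8+[190,180]-.4
W=back(p,uv,.06); q,r=fit(np.array(loc),W)
print(q,np.degrees(q[2])); print((r*1000).round(1))
keys=tow(q,np.array([(.029,.098-.028*i) for i in range(8)])); print(keys.round(4))
print("nameboard",tow(q,np.array([[.107,0]])))
for n,u,z in [("car",(235,297),.028),("roll",(291,313),.024),("blue",(170,222),.1),("green",(367,287),.05),("carton",(390,240),.1)]:
    print(n,back(p,[u],z)[0].round(3))
print(np.linalg.norm(keys,axis=1))
E
```

```text
[ 0.47888079  0.08679145 -0.29656274] -16.991793239008146
[[-1.2  0.4]
 [-0.6  0.4]
 [-0.8  0.6]
 [-1.   0.2]
 [-1.3 -0.2]
 [-0.8 -0.4]
 [-0.6 -0.7]
 [ 0.8  0.6]
 [ 0.5 -1.4]
 [ 2.6  4.3]
 [-0.4 -0.8]
 [ 0.2 -2. ]
 [ 1.9 -0.4]
 [ 0.6 -0.5]]
[[ 0.5353  0.172 ]
 [ 0.5271  0.1453]
 [ 0.5189  0.1185]
 [ 0.5107  0.0917]
 [ 0.5025  0.0649]
 [ 0.4943  0.0382]
 [ 0.4862  0.0114]
 [ 0.478  -0.0154]]
nameboard [[0.58120987 0.05552234]]
car [0.426 0.138 0.028]
roll [0.398 0.031 0.024]
blue [0.557 0.252 0.1  ]
green [ 0.448 -0.11   0.05 ]
carton [ 0.531 -0.142  0.1  ]
[0.56222234 0.54672192 0.53224407 0.5188744  0.50670064 0.49581088
 0.4862914  0.47822403]
```

```bash
cat >> h.py <<'E'
from scipy.spatial.transform import Rotation as Ro
def plan(env,wps,yaws,v=.04,w=6.9):
    """print rows (tool dp mm, rotz) through world waypoints with target yaws"""
    o=env.get_obs(); P=np.array(o["tool_pos"]); R=Ro.from_euler("xyz",o["tool_rot"],degrees=True)
    print("pose",P.round(4),np.round(o["tool_rot"],2),"F",np.round(o["force"],2),"t",o["time_s"])
    for T,y in zip(wps,yaws):
        while True:
            d=np.array(T)-P; e=(R.inv()*Ro.from_euler("xyz",[180,0,y],degrees=True)).as_rotvec(degrees=True)
            n=max(np.linalg.norm(d)/v,np.linalg.norm(e)/w)
            if n<.02: break
            s=1/max(n,1); a=(R.inv().apply(d*s)).round(4); b=(e*s).round(1)
            print(a.tolist(),b.tolist()); P=P+R.apply(a); R=R*Ro.from_rotvec(b,degrees=True)
            if n<=1: break
        print("--")
E
python3 - <<'E'
from h import *; from cell import env
plan(env,[(.48,-.35,.22),(.49,.07,.22)],[-45,-17])
p=env.camera_params("wrist"); c=-p["R"].T@p["t"]; print(c,p["R"][2],p["fx"])
q=(.4789,.0868,-.2966); t=env.camera_params("top")
for n,u,z in [("doll",(258,158),.135),("yoyo",(330,178),.134)]:
    b=back(t,[u],z)[0,:2]-q[:2]; print(n,b@np.array([np.cos(q[2]),np.sin(q[2])]),b@np.array([-np.sin(q[2]),np.cos(q[2])]))
E
```

```text
pose [ 0.1998 -0.618   0.2216] [ 1.800e+02  1.000e-01 -7.208e+01] F [0.11 1.11 0.28] t 0.1
[-0.0174, -0.036, 0.0002] [-0.0, 0.0, -2.8]
[-0.0156, -0.0368, 0.0002] [-0.0, 0.0, -2.8]
[-0.0138, -0.0375, 0.0002] [-0.0, 0.0, -2.8]
[-0.012, -0.0382, 0.0002] [-0.0, 0.0, -2.8]
[-0.0101, -0.0387, 0.0002] [-0.0, 0.0, -2.8]
[-0.0082, -0.0392, 0.0002] [-0.0, 0.0, -2.8]
[-0.0063, -0.0395, 0.0002] [-0.0, 0.0, -2.8]
[-0.0043, -0.0398, 0.0002] [-0.0, 0.0, -2.8]
[-0.0024, -0.0399, 0.0001] [-0.0, 0.1, -2.8]
[-0.0002, -0.0277, 0.0001] [-0.0, -0.0, -1.9]
--
[-0.0276, -0.029, 0.0] [-0.0, -0.0, -2.7]
[-0.0262, -0.0302, 0.0] [-0.0, -0.0, -2.7]
[-0.0247, -0.0314, 0.0] [-0.0, -0.0, -2.7]
[-0.0232, -0.0326, 0.0] [-0.0, -0.0, -2.6]
[-0.0217, -0.0336, 0.0] [-0.0, -0.0, -2.7]
[-0.0201, -0.0346, 0.0] [-0.0, -0.0, -2.6]
[-0.0186, -0.0354, 0.0] [-0.0, -0.0, -2.7]
[-0.0169, -0.0363, 0.0] [-0.0, -0.0, -2.6]
[-0.0152, -0.037, 0.0001] [-0.0, -0.0, -2.7]
[-0.0134, -0.0377, 0.0] [-0.0, -0.0, -2.6]
[-0.0059, -0.0192, 0.0] [-0.0, -0.0, -1.4]
--
[ 0.27480883 -0.59265678  0.38230145] [-0.27543009 -0.08676364 -0.95739769] 303.76533223888356
doll 0.1773769142684751 0.06262895546822587
yoyo 0.18171592354593188 -0.06761799029018972
```

Call:
{"op": "carry_out", "data": {"plan": [{"grip": 1,"dp": [-0.017,-0.036,0],"rotation": [0,0,-2.8]},{"grip": 1,"dp": [-0.016,-0.037,0],"rotation": [0,0,-2.8]},{"grip": 1,"dp": [-0.014,-0.037,0],"rotation": [0,0,-2.8]},{"grip": 1,"dp": [-0.012,-0.038,0],"rotation": [0,0,-2.8]},{"grip": 1,"dp": [-0.01,-0.039,0],"rotation": [0,0,-2.8]},{"grip": 1,"dp": [-0.008,-0.039,0],"rotation": [0,0,-2.8]},{"grip": 1,"dp": [-0.006,-0.039,0],"rotation": [0,0,-2.8]},{"grip": 1,"dp": [-0.004,-0.04,0],"rotation": [0,0,-2.8]}], "force": 20}}

```text
time_s: 0.77
tool_pos: [0.4253, -0.3976, 0.2146]
tool_rot: [179.6, 0.5, -50.1]
force: [0.3, -1.0, -0.0]
grip_width: 0.0418
```

Run:
```python
from h import *; from cell import env
plan(env,[(.48,-.25,.2),(.49,.07,.17)],[-45,-17])
```

```text
pose [ 0.4253 -0.3976  0.2146] [179.58   0.55 -50.12] F [ 0.28 -1.01 -0.02] t 0.7667
[-0.0198, -0.0346, 0.0036] [0.1, 0.1, -1.3]
[-0.019, -0.035, 0.0037] [0.1, 0.2, -1.3]
[-0.0182, -0.0355, 0.0036] [0.1, 0.1, -1.3]
[-0.0165, -0.0341, 0.0035] [0.1, 0.2, -1.2]
--
[-0.0273, -0.029, 0.0037] [0.0, -0.0, -3.5]
[-0.0255, -0.0306, 0.0037] [0.0, -0.0, -3.5]
[-0.0235, -0.0321, 0.0037] [0.0, -0.0, -3.5]
[-0.0215, -0.0335, 0.0037] [0.0, -0.0, -3.5]
[-0.0194, -0.0348, 0.0037] [0.0, -0.0, -3.5]
[-0.0173, -0.0359, 0.0038] [0.0, -0.0, -3.5]
[-0.0151, -0.0369, 0.0037] [0.0, -0.0, -3.4]
[-0.0128, -0.0377, 0.0038] [0.0, -0.0, -3.5]
[-0.0004, -0.0014, 0.0001] [0.0, -0.0, -0.1]
--
```

Call:
{"op": "carry_out", "data": {"plan": [{"grip": 1,"dp": [-0.02,-0.035,0],"rotation": [0.1,0.1,-2.4]},{"grip": 1,"dp": [-0.019,-0.035,0],"rotation": [0.1,0.1,-2.4]},{"grip": 1,"dp": [-0.018,-0.035,0],"rotation": [0.1,0.1,-2.4]},{"grip": 1,"dp": [-0.021,-0.033,0],"rotation": [0.1,0.1,-3]},{"grip": 1,"dp": [-0.02,-0.034,0.002],"rotation": [0,0,-3]},{"grip": 1,"dp": [-0.018,-0.035,0.004],"rotation": [0,0,-3]},{"grip": 1,"dp": [-0.017,-0.035,0.004],"rotation": [0,0,-3]},{"grip": 1,"dp": [-0.016,-0.036,0.004],"rotation": [0,0,-3]}]}}

```text
time_s: 1.43
tool_pos: [0.4968, -0.0754, 0.1981]
tool_rot: [-179.8, 0.2, -26.6]
force: [0.9, -0.6, 0.3]
grip_width: 0.0011
```

Run:
```python
from h import *; from cell import env
plan(env,[(.48,.05,.17)],[-17])
```

```text
pose [ 0.4968 -0.0754  0.1981] [-1.7978e+02  1.5000e-01 -2.6610e+01] F [ 0.92 -0.59  0.33] t 1.4333
[-0.0219, -0.0323, 0.0089] [-0.1, 0.0, -3.0]
[-0.0203, -0.0334, 0.0088] [-0.1, 0.1, -3.0]
[-0.0185, -0.0344, 0.0087] [-0.0, 0.0, -2.9]
[-0.004, -0.0084, 0.0021] [-0.0, 0.0, -0.7]
--
```

Call:
{"op": "carry_out", "data": {"plan": [{"grip": 1,"dp": [-0.022,-0.032,0.006],"rotation": [-0.1,0,-3]},{"grip": 1,"dp": [-0.02,-0.033,0.006],"rotation": [-0.1,0,-3]},{"grip": 1,"dp": [-0.018,-0.034,0.006],"rotation": [0,0,-3]},{"grip": 1,"dp": [-0.002,-0.005,0],"rotation": [0,0,-0.5]},{"grip": 1,"dp": [0,0,0],"rotation": [0,0,0]},{"grip": 1,"dp": [0,0,0],"rotation": [0,0,0]}]}}

```text
time_s: 1.93
tool_pos: [0.4765, 0.0624, 0.1781]
tool_rot: [-179.9, 0.3, -15.5]
force: [-0.1, -0.2, -0.2]
grip_width: 0.0009
```

Run:
```python
from h import *; from cell import env; import pickle
plan(env,[],[])
p=env.camera_params("wrist"); im=env.read_camera("wrist"); cv2.imwrite("pics/w1.png",im[:,:,::-1]); pickle.dump(p,open("w1.pkl","wb"))
cv2.imwrite("pics/w1b.png",cv2.resize(im[:,:,::-1],(800,600),interpolation=cv2.INTER_CUBIC))
q=(.4789,.0868,-.2966)
L=np.array([(0,.112-.028*i) for i in range(0,9)]); print(proj(p,np.c_[tow(q,L),np.full(9,.06)]).round(1).tolist())
```

```text
pose [0.4765 0.0624 0.1781] [-179.86    0.27  -15.49] F [-0.1  -0.17 -0.25] t 1.9333
[[278.5, 50.5], [277.6, 86.9], [276.7, 121.1], [275.9, 153.3], [275.2, 183.7], [274.5, 212.4], [273.8, 239.6], [273.2, 265.4], [272.6, 289.9]]
```

View pics/w1b.png

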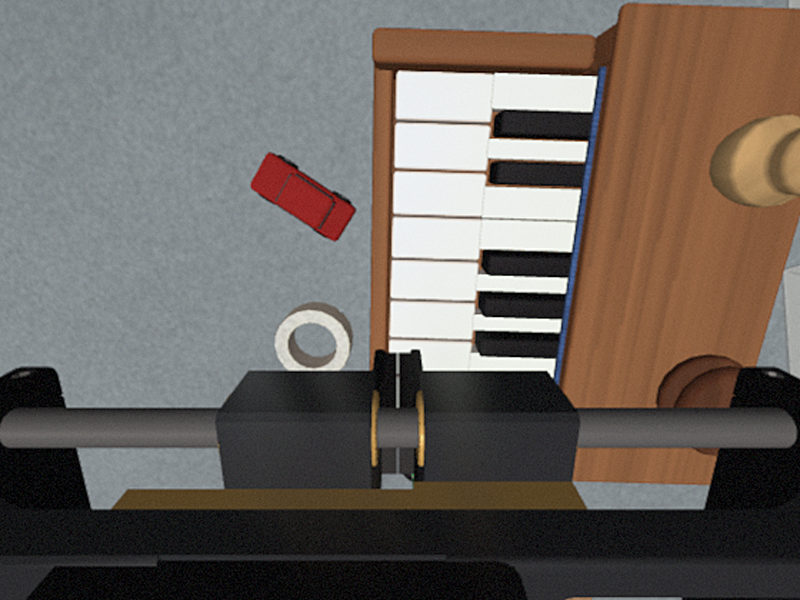

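Run:
```python
from h import *; import pickle
p=pickle.load(open("w1.pkl","rb"))
px=[(395,122),(393,171),(392,215),(391,259),(390,300),(389,340),(494,72),(482,217),(397,71)]
loc=np.array([(0,.112-.028*i) for i in range(1,7)]+[(.058,.1115),(.058,.028),(0,.1115)])
uv=(np.array(px)+.5)*.7-.5
W=back(p,uv,.06); q,r=fit(loc,W); print(q,np.degrees(q[2]),(r*1000).round(1).tolist())
print(tow(q,np.array([(.022,.098-.028*i) for i in range(8)])).round(4).tolist())
```

```text
[ 0.4779138   0.08917588 -0.29638265] -16.981474792021473 [[-0.3, 0.9], [0.2, 0.7], [-0.2, -0.5], [-0.2, -0.3], [-0.2, -0.5], [0.1, 0.1], [0.8, -0.3], [0.7, -1.1], [-0.8, 1.1]]
[[0.5276, 0.1765], [0.5194, 0.1497], [0.5112, 0.1229], [0.503, 0.0961], [0.4949, 0.0694], [0.4867, 0.0426], [0.4785, 0.0158], [0.4703, -0.011]]
```

Run:
```python
from h import *; from cell import env
plan(env,[(.530,.1747,.12),(.530,.1747,.078)],[-17,-17],v=.03)
```

```text
pose [0.4767 0.0616 0.1782] [-179.86    0.26  -15.57] F [-0.64 -0.86  0.57] t 1.9833
[0.0046, -0.0268, 0.0127] [-0.0, 0.1, 0.3]
[0.0045, -0.0268, 0.0127] [-0.0, 0.0, 0.3]
[0.0043, -0.0268, 0.0127] [-0.1, 0.1, 0.3]
[0.0042, -0.0269, 0.0127] [-0.0, 0.0, 0.3]
[0.0024, -0.016, 0.0076] [-0.0, 0.1, 0.2]
--
[-0.0, -0.0, 0.03] [-0.0, -0.0, 0.0]
[-0.0001, -0.0, 0.012] [-0.0, -0.0, 0.0]
--
```

Call:
{"op": "carry_out", "data": {"plan": [{"grip": 1,"dp": [0.0046,-0.027,0.012],"rotation": [0,0.1,0.3]},{"grip": 1,"dp": [0.0045,-0.027,0.012],"rotation": [0,0,0.3]},{"grip": 1,"dp": [0.0043,-0.027,0.012],"rotation": [-0.1,0.1,0.3]},{"grip": 1,"dp": [0.0042,-0.027,0.012],"rotation": [0,0,0.3]},{"grip": 1,"dp": [0.0024,-0.016,0.008],"rotation": [0,0.1,0.2]},{"grip": 1,"dp": [0,0,0.02],"rotation": [0,0,0]},{"grip": 1,"dp": [0,0,0],"rotation": [0,0,0]},{"grip": 1,"dp": [0,0,0],"rotation": [0,0,0]}]}}

```text
time_s: 2.65
tool_pos: [0.542, 0.159, 0.0982]
tool_rot: [179.7, -0.3, -19.1]
force: [0.1, 1.0, 0.0]
grip_width: 0.0007
```

Run:
```python
from h import *; from cell import env
plan(env,[(.530,.1747,.08)],[-17],v=.03)
```

```text
pose [0.542  0.159  0.0982] [179.71  -0.3  -19.12] F [0.1  0.99 0.01] t 2.65
[-0.0166, -0.011, 0.018] [0.3, -0.3, -2.1]
--
```

Call:
{"op": "carry_out", "data": {"plan": [{"grip": 1,"dp": [-0.006,-0.004,0.005],"rotation": [0.1,-0.1,-0.7]},{"grip": 1,"dp": [-0.006,-0.004,0.005],"rotation": [0.1,-0.1,-0.7]},{"grip": 1,"dp": [-0.005,-0.003,0.005],"rotation": [0.1,-0.1,-0.7]},{"grip": 1,"dp": [0,0,0],"rotation": [0,0,0]},{"grip": 1,"dp": [0,0,0],"rotation": [0,0,0]}]}}

```text
time_s: 3.07
tool_pos: [0.5302, 0.1706, 0.0841]
tool_rot: [179.9, -0.2, -17.3]
force: [0.2, -0.1, -0.2]
grip_width: 0.0005
```

Run:
```python
from h import *; from cell import env
plan(env,[(.530,.1747,.08)],[-17],v=.03)
```

```text
pose [0.5302 0.1706 0.0841] [ 1.7993e+02 -1.7000e-01 -1.7310e+01] F [ 0.2  -0.09 -0.23] t 3.0667
[-0.0014, -0.0038, 0.0041] [0.1, -0.2, -0.3]
--
```

Call:
{"op": "carry_out", "data": {"plan": [{"grip": 1,"dp": [-0.0014,-0.0042,0.006],"rotation": [0.1,-0.2,-0.3]},{"grip": 1,"dp": [0,0,0],"rotation": [0,0,0]},{"grip": 1,"dp": [0,0,0],"rotation": [0,0,0]}]}}

```text
time_s: 3.32
tool_pos: [0.5307, 0.1753, 0.0787]
tool_rot: [-179.9, -0.1, -17.0]
force: [0.2, 0.5, 0.5]
grip_width: 0.0002
```

Run:
```python
from h import *; from cell import env; import pickle
plan(env,[(.530,.1747,.078)],[-17],v=.03)
p=env.camera_params("wrist"); im=env.read_camera("wrist"); pickle.dump(p,open("w2.pkl","wb"))
cv2.imwrite("pics/w2b.png",cv2.resize(im[120:420,140:540,::-1],(800,600),interpolation=cv2.INTER_CUBIC))
q=(.4784,.088,-.2965)
L=np.array([(x,.112-.028*i) for i in (0,1) for x in (0,.058)]); print(((proj(p,np.c_[tow(q,L),np.full(4,.06)])-[140,120])*2).round(1).tolist())
plan(env,[],[])
```

```text
pose [0.5307 0.1753 0.0787] [-1.7995e+02 -9.0000e-02 -1.6990e+01] F [0.22 0.52 0.49] t 3.3167
[-0.0005, 0.0008, 0.0007] [-0.1, -0.1, 0.0]
--
[[201.3, 223.7], [385.6, 223.7], [204.3, 303.9], [381.1, 303.9]]
pose [0.5305 0.1753 0.0786] [-1.7995e+02 -7.0000e-02 -1.6990e+01] F [-0.15 -0.86  0.08] t 3.3667
```

View pics/w2b.png

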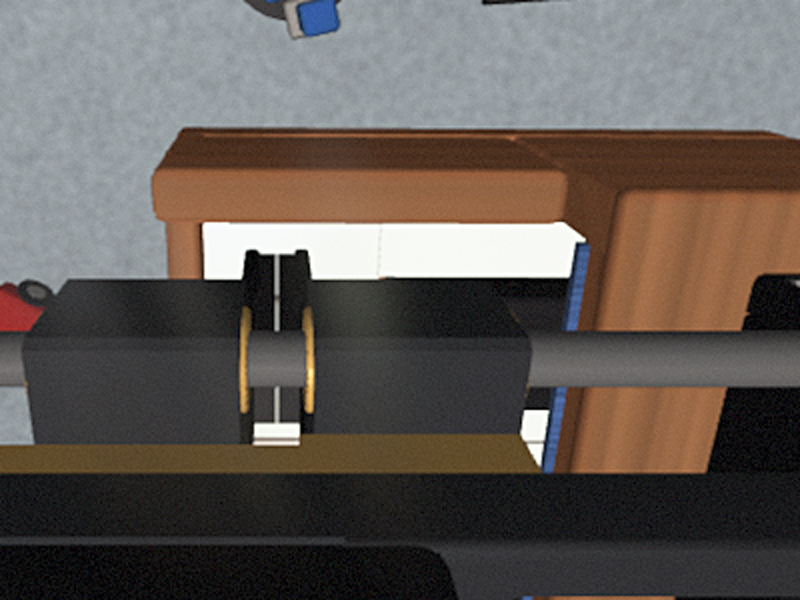

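Run:
```python
from h import *; import pickle
p=pickle.load(open("w2.pkl","rb")); R=Ro.from_euler("xyz",[-179.95,-.09,-16.99],degrees=True); P=np.array([.5306,.1753,.0787])
T=np.array([(x,-.0095,0) for x in (-.01,0,.01)]+[(0,.0095,0),(0,-.0095,-.01)])
print(((proj(p,P+R.apply(T))-[140,120])*2).round(1).tolist())
px=np.array([(203,222),(380,222),(245,250),(310,250)])/2+[140,120]-.25
print(R.inv().apply(back(p,px[:2],.06)-P).round(4),R.inv().apply(back(p,px[2:],.0787)-P).round(4))
```

```text
[[244.4, 258.8], [279.3, 258.8], [314.1, 258.9], [279.1, 318.0], [279.5, 273.8]]
[[-0.024  -0.014   0.0187]
 [ 0.0316 -0.014   0.0188]] [[-0.0099 -0.0124 -0.    ]
 [ 0.0086 -0.0124  0.    ]]
```

Run:
```python
import cv2
im=cv2.imread("pics/scene0.png")[155:290,200:380]
cv2.imwrite("pics/sc.png",cv2.resize(im,(800,600),interpolation=cv2.INTER_CUBIC))
from h import *; from cell import env
p=env.camera_params("scene")
L=np.array([(.107,.135,.104),(.107,-.135,.104),(.22,.135,.104),(.22,-.135,.104),(0,.112,.06),(0,-.112,.06),(.0,0,.06),(.0,.028,.06),(0,-.056,.06)])
for q in [(.4789,.0868,-.2966),(.4779,.0892,-.2964)]:
    X=np.c_[tow(q,L[:,:2]),L[:,2]]; print(((proj(p,X)-[200,155])*[800/180,600/135]).round(1).tolist())
```

```text
[[643.6, 96.5], [113.5, 301.2], [801.3, 235.4], [240.1, 481.3], [474.5, 69.1], [72.0, 216.1], [282.0, 139.2], [331.8, 121.1], [179.2, 176.8]]
[[644.9, 93.3], [116.3, 297.1], [802.5, 231.5], [242.9, 476.3], [476.0, 66.3], [74.5, 212.7], [284.0, 136.1], [333.6, 118.0], [181.5, 173.5]]
```

View pics/sc.png

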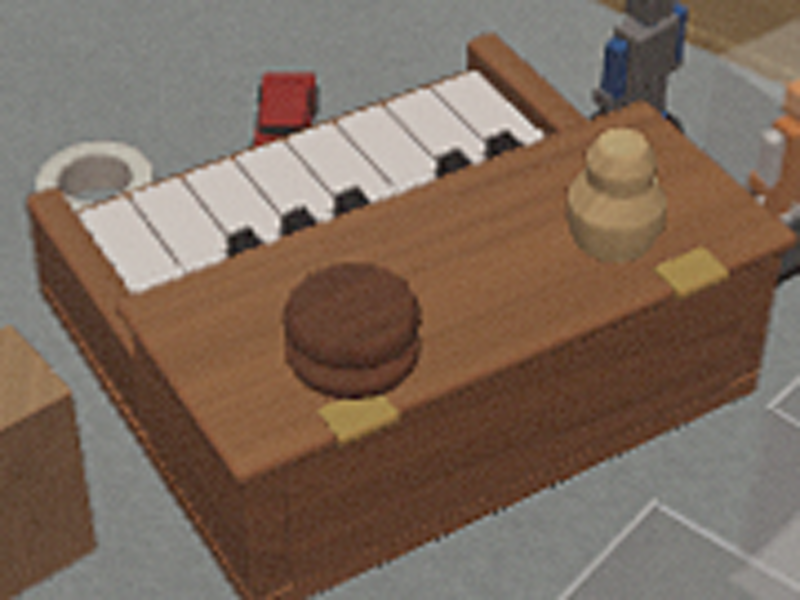

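Run:
```python
from h import *; from cell import env
p=env.camera_params("scene")
px=np.array([(122,300),(643,101),(240,478),(796,240),(477,70),(386,105),(337,122),(290,141),(187,178),(132,193)])/(800/180)+[200,155]-.4
L=np.array([(.107,-.135,.104),(.107,.135,.104),(.22,-.135,.104),(.22,.135,.104),(0,.112,.06),(0,.056,.06),(0,.028,.06),(0,0,.06),(0,-.056,.06),(0,-.084,.06)])
W=np.array([back(p,[u],l[2])[0] for u,l in zip(px,L)])
q,r=fit(L[:,:2],W); print(q,(r*1000).round(1).tolist()); q,r=fit(L[4:,:2],W[4:]); print(q,(r*1000).round(1).tolist())
```

```text
[ 0.47928014  0.08854158 -0.30775866] [[-2.1, -2.0], [1.0, 2.6], [0.5, -1.4], [2.4, 2.6], [1.8, 0.5], [-0.3, 0.2], [-0.1, -0.0], [-1.9, -0.3], [-2.0, -0.3], [0.8, -1.7]]
[ 0.47962766  0.08880263 -0.30159521] [[1.5, 1.0], [-0.3, 0.6], [0.1, 0.3], [-1.5, -0.1], [-1.4, -0.2], [1.6, -1.6]]
```

Call:
{"op": "carry_out", "data": {"plan": [{"grip": 1,"dp": [0,0.0006,0.006],"rotation": [0,0,0]},{"grip": 1,"dp": [0,0,0.006],"rotation": [0,0,0]},{"grip": 1,"dp": [0,0,0.003],"rotation": [0,0,0]},{"grip": 1,"dp": [0,0,0.003],"rotation": [0,0,0]},{"grip": 1,"dp": [0,0,0.003],"rotation": [0,0,0]},{"grip": 1,"dp": [0,0,0],"rotation": [0,0,0]}]}}

```text
time_s: 3.87
tool_pos: [0.5313, 0.1748, 0.0559]
tool_rot: [-179.9, -0.1, -17.0]
force: [-0.8, -0.9, 1.8]
grip_width: 0.0001
```

Run:
```python
from h import *; from cell import env
plan(env,[(.530,.1747,.053)],[-17],v=.03)
```

```text
pose [0.5313 0.1748 0.0559] [-1.799e+02 -1.400e-01 -1.701e+01] F [-0.83 -0.87  1.82] t 3.8667
[-0.0013, 0.0005, 0.0029] [-0.1, -0.1, -0.0]
--
```

Call:
{"op": "carry_out", "data": {"plan": [{"grip": 1,"dp": [0,0,0.003],"rotation": [0,0,0]},{"grip": 1,"dp": [0,0,0.001],"rotation": [0,0,0]}]}}

```text
time_s: 4.03
tool_pos: [0.5317, 0.1747, 0.0521]
tool_rot: [-179.9, -0.2, -17.0]
force: [-0.4, 0.1, 3.0]
grip_width: 0.0003
```

Run:
```python
from h import *; from cell import env
plan(env,[],[]); im=env.read_camera("scene")
cv2.imwrite("pics/sc2.png",cv2.resize(im[155:230,215:335,::-1],(800,500),interpolation=cv2.INTER_CUBIC))
plan(env,[],[])
```

```text
pose [0.5317 0.1747 0.0521] [-1.7991e+02 -1.7000e-01 -1.7020e+01] F [-0.37  0.1   3.05] t 4.0333
pose [0.5316 0.1747 0.0521] [-1.7991e+02 -1.7000e-01 -1.7020e+01] F [-0.31 -0.28  3.52] t 4.0833
```

View pics/sc2.png

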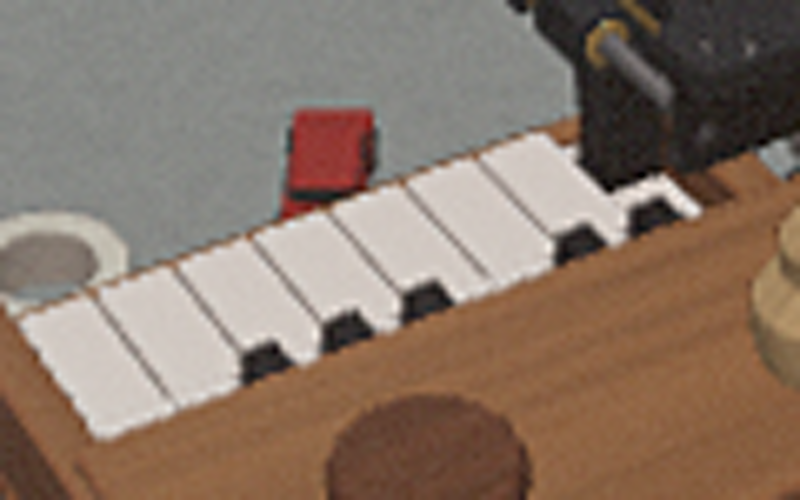

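Call:
{"op": "carry_out", "data": {"plan": [{"grip": 1,"dp": [-0.0005,0,-0.006],"rotation": [0,0,0]},{"grip": 1,"dp": [-0.0005,0,-0.008],"rotation": [0,0,0]},{"grip": 1,"dp": [0,0,-0.005],"rotation": [0,0,0]},{"grip": 1,"dp": [0,0.008,0],"rotation": [0,0,0]},{"grip": 1,"dp": [0,0.01,0],"rotation": [0,0,0]},{"grip": 1,"dp": [0,0.008,0],"rotation": [0,0,0]},{"grip": 1,"dp": [0,0,0],"rotation": [0,0,0]},{"grip": 1,"dp": [0,0,0],"rotation": [0,0,0]}]}}

```text
time_s: 4.75
tool_pos: [0.5217, 0.1467, 0.0731]
tool_rot: [-180.0, -0.2, -17.1]
force: [0.0, 0.2, 0.9]
grip_width: 0.0005
```

```bash
cat >> h.py <<'E'
def where(env,k):
    o=env.get_obs(); P=np.array(o["tool_pos"]); q=(.4784,.088,-.2965); c,s=np.cos(q[2]),np.sin(q[2])
    d=P[:2]-q[:2]; l=np.array([d@[c,s],d@[-s,c]]); K=np.array([.0245,.126-.028*k])
    print("t",round(o["time_s"],2),"local",l.round(4),"z",P[2].round(4),"rot",np.round(o["tool_rot"],2),"F",np.round(o["force"],1)," need tool dp x,y:",((K-l)*[1,-1]).round(4))
E
python3 - <<'E'
from h import *; from cell import env
where(env,2)
E
```

```text
t 4.75 local [0.0242 0.0688] z 0.0731 rot [-179.96   -0.18  -17.06] F [0.  0.2 0.9]  need tool dp x,y: [ 0.0003 -0.0012]
```

Call:
{"op": "carry_out", "data": {"plan": [{"grip": 1,"dp": [0,-0.001,0.005],"rotation": [0,0,0]},{"grip": 1,"dp": [0,0,0.0035],"rotation": [0,0,0]},{"grip": 1,"dp": [0,0,0],"rotation": [0,0,0]},{"grip": 1,"dp": [0,0,0],"rotation": [0,0,0]}]}}

```text
time_s: 5.08
tool_pos: [0.5215, 0.1471, 0.063]
tool_rot: [-180.0, -0.1, -17.1]
force: [-0.2, 0.1, -0.1]
grip_width: 0.0004
```

Run:
```python
from h import *; from cell import env; import pickle
where(env,2)
o=env.get_obs();p=env.camera_params("wrist"); im=env.read_camera("wrist"); pickle.dump((o["tool_pos"],o["tool_rot"],p),open("w3.pkl","wb"))
cv2.imwrite("pics/w3.png",cv2.resize(im[180:300,200:360,::-1],(800,600),interpolation=cv2.INTER_CUBIC))
```

```text
t 5.08 local [0.024  0.0691] z 0.063 rot [-1.7998e+02 -1.2000e-01 -1.7120e+01] F [-0.2  0.1 -0.1]  need tool dp x,y: [ 0.0005 -0.0009]
```

View pics/w3.png

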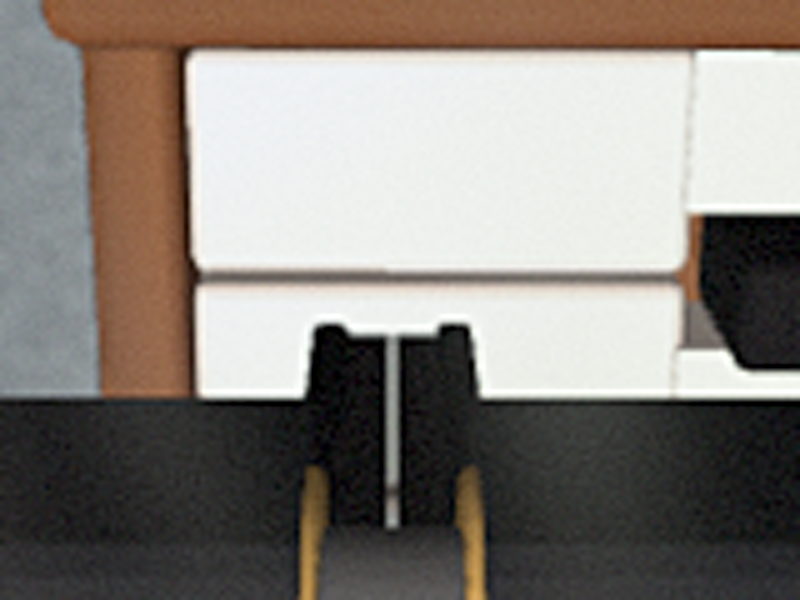

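Run:
```python
from h import *; import pickle
P,r,p=pickle.load(open("w3.pkl","rb")); R=Ro.from_euler("xyz",r,degrees=True)
f=lambda u,z:(R.inv().apply(back(p,(np.array(u)+.5)/5-.5+[200,180],z)-P)*1000).round(1).tolist()
print("gap",f([(210,275),(390,275),(660,275)],.06)); print("finger",f([(325,325),(460,325),(390,336)],float(P[2]))); print("front",f([(195,400),(187,100)],.06), "back",f([(690,140),(678,390)],.06))
```

```text
gap [[-22.0, -17.5, 2.9], [-1.3, -17.5, 3.0], [29.8, -17.5, 3.0]]
finger [[-8.7, -12.5, -0.0], [6.7, -12.5, 0.0], [-1.3, -11.1, 0.0]]
front [[-24.3, -1.7, 2.9], [-23.9, -38.2, 2.9]] back [[32.3, -33.6, 3.0], [32.7, -3.0, 3.0]]
```

Call:
{"op": "carry_out", "data": {"plan": [{"grip": 1,"dp": [0,-0.0012,0],"rotation": [0,0,0]},{"grip": 1,"dp": [0,0,0],"rotation": [0,0,0]},{"grip": 1,"dp": [0,0,0.003],"rotation": [0,0,0]},{"grip": 1,"dp": [0,0,0.003],"rotation": [0,0,0]},{"grip": 1,"dp": [0,0,0.003],"rotation": [0,0,0]},{"grip": 1,"dp": [0,0,0.001],"rotation": [0,0,0]},{"grip": 1,"dp": [0,0,0],"rotation": [0,0,0]}]}}

```text
time_s: 5.72
tool_pos: [0.5224, 0.1493, 0.0527]
tool_rot: [-180.0, -0.2, -17.0]
force: [-0.7, -0.2, 2.5]
grip_width: 0.0003
```

Run:
```python
from h import *; from cell import env
where(env,2)
```

```text
t 5.72 local [0.0242 0.0715] z 0.0527 rot [-1.7997e+02 -1.5000e-01 -1.7040e+01] F [-0.7 -0.2  2.5]  need tool dp x,y: [0.0003 0.0015]
```

Call:
{"op": "carry_out", "data": {"plan": [{"grip": 1,"dp": [0,0,-0.006],"rotation": [0,0,0]},{"grip": 1,"dp": [0,0,-0.006],"rotation": [0,0,0]},{"grip": 1,"dp": [0,0,-0.002],"rotation": [0,0,0]},{"grip": 1,"dp": [0,0.008,0],"rotation": [0,0,0]},{"grip": 1,"dp": [0,0.009,0],"rotation": [0,0,0]},{"grip": 1,"dp": [0,0.008,0],"rotation": [0,0,0]},{"grip": 1,"dp": [0,0,0],"rotation": [0,0,0]},{"grip": 1,"dp": [0,0,0],"rotation": [0,0,0]}]}}

```text
time_s: 6.38
tool_pos: [0.514, 0.1224, 0.068]
tool_rot: [-180.0, -0.2, -17.1]
force: [0.5, -0.2, -0.1]
grip_width: 0.0002
```

Run:
```python
from h import *; from cell import env
where(env,3)
```

```text
t 6.38 local [0.024  0.0433] z 0.068 rot [-1.7996e+02 -1.6000e-01 -1.7070e+01] F [ 0.5 -0.2 -0.1]  need tool dp x,y: [0.0005 0.0013]
```

Call:
{"op": "carry_out", "data": {"plan": [{"grip": 1,"dp": [0.0005,0.0006,0.002],"rotation": [0,0,0]},{"grip": 1,"dp": [0,0,0.003],"rotation": [0,0,0]},{"grip": 1,"dp": [0,0,0.003],"rotation": [0,0,0]},{"grip": 1,"dp": [0,0,0.003],"rotation": [0,0,0]},{"grip": 1,"dp": [0,0,0.003],"rotation": [0,0,0]},{"grip": 1,"dp": [0,0,0.001],"rotation": [0,0,0]},{"grip": 1,"dp": [0,0,0],"rotation": [0,0,0]}]}}

```text
time_s: 6.97
tool_pos: [0.5149, 0.1209, 0.0517]
tool_rot: [180.0, -0.2, -17.1]
force: [-0.5, -1.0, 3.3]
grip_width: 0.0003
```

Run:
```python
from h import *; from cell import env
where(env,3)
```

```text
t 6.97 local [0.0253 0.0422] z 0.0517 rot [179.99  -0.2  -17.11] F [-0.5 -1.   3.3]  need tool dp x,y: [-0.0008  0.0002]
```

Call:
{"op": "carry_out", "data": {"plan": [{"grip": 1,"dp": [-0.0005,0,-0.006],"rotation": [0,0,0]},{"grip": 1,"dp": [-0.0005,0,-0.006],"rotation": [0,0,0]},{"grip": 1,"dp": [0,0,-0.003],"rotation": [0,0,0]},{"grip": 1,"dp": [0,0.008,0],"rotation": [0,0,0]},{"grip": 1,"dp": [0,0.009,0],"rotation": [0,0,0]},{"grip": 1,"dp": [0,0.008,0],"rotation": [0,0,0]},{"grip": 1,"dp": [0,0,0],"rotation": [0,0,0]},{"grip": 1,"dp": [0,0,0],"rotation": [0,0,0]}]}}

```text
time_s: 7.63
tool_pos: [0.5051, 0.0956, 0.068]
tool_rot: [-180.0, -0.2, -17.1]
force: [0.8, 0.1, 1.1]
grip_width: 0.0008
```

Run:
```python
from h import *; from cell import env
where(env,4)
```

```text
t 7.63 local [0.0233 0.015 ] z 0.068 rot [-1.7996e+02 -1.7000e-01 -1.7070e+01] F [0.8 0.1 1.1]  need tool dp x,y: [0.0012 0.001 ]
```

Call:
{"op": "carry_out", "data": {"plan": [{"grip": 1,"dp": [0.0006,0.0006,0.002],"rotation": [0,0,0]},{"grip": 1,"dp": [0,0,0.003],"rotation": [0,0,0]},{"grip": 1,"dp": [0,0,0.003],"rotation": [0,0,0]},{"grip": 1,"dp": [0,0,0.003],"rotation": [0,0,0]},{"grip": 1,"dp": [0,0,0.003],"rotation": [0,0,0]},{"grip": 1,"dp": [0,0,0.001],"rotation": [0,0,0]},{"grip": 1,"dp": [0,0,0],"rotation": [0,0,0]}]}}

```text
time_s: 8.22
tool_pos: [0.506, 0.0941, 0.0516]
tool_rot: [-180.0, -0.2, -17.1]
force: [0.3, -0.4, 3.5]
grip_width: 0.0004
```

Run:
```python
from h import *; from cell import env
where(env,4)
```

```text
t 8.22 local [0.0246 0.0139] z 0.0516 rot [-180.    -0.2  -17.1] F [ 0.3 -0.4  3.5]  need tool dp x,y: [-0.0001 -0.0001]
```

Key 4 is down, same pattern for key 5.

Call:
{"op": "carry_out", "data": {"plan": [{"grip": 1,"dp": [0,0,-0.006],"rotation": [0,0,0]},{"grip": 1,"dp": [0,0,-0.006],"rotation": [0,0,0]},{"grip": 1,"dp": [0,0,-0.003],"rotation": [0,0,0]},{"grip": 1,"dp": [0,0.008,0],"rotation": [0,0,0]},{"grip": 1,"dp": [0,0.009,0],"rotation": [0,0,0]},{"grip": 1,"dp": [0,0.008,0],"rotation": [0,0,0]},{"grip": 1,"dp": [0,0,0],"rotation": [0,0,0]},{"grip": 1,"dp": [0,0,0],"rotation": [0,0,0]}]}}

```text
time_s: 8.88
tool_pos: [0.4972, 0.0684, 0.068]
tool_rot: [-180.0, -0.2, -17.1]
force: [0.5, -0.5, 0.0]
grip_width: 0.0005
```

Run:
```python
from h import *; from cell import env
where(env,5)
```

```text
t 8.88 local [ 0.0237 -0.0133] z 0.068 rot [-1.7995e+02 -1.6000e-01 -1.7070e+01] F [ 0.5 -0.5  0. ]  need tool dp x,y: [0.0008 0.0007]
```

Call:
{"op": "carry_out", "data": {"plan": [{"grip": 1,"dp": [0.0004,0.0003,0.002],"rotation": [0,0,0]},{"grip": 1,"dp": [0,0,0.003],"rotation": [0,0,0]},{"grip": 1,"dp": [0,0,0.003],"rotation": [0,0,0]},{"grip": 1,"dp": [0,0,0.003],"rotation": [0,0,0]},{"grip": 1,"dp": [0,0,0.003],"rotation": [0,0,0]},{"grip": 1,"dp": [0,0,0.001],"rotation": [0,0,0]},{"grip": 1,"dp": [0,0,0],"rotation": [0,0,0]}]}}

```text
time_s: 9.47
tool_pos: [0.498, 0.0672, 0.0516]
tool_rot: [-180.0, -0.2, -17.1]
force: [-1.3, -1.2, 3.5]
grip_width: 0.0006
```

Run:
```python
from h import *; from cell import env
where(env,5)
im=env.read_camera("scene")
cv2.imwrite("pics/sc5.png",cv2.resize(im[155:230,205:325,::-1],(800,500),interpolation=cv2.INTER_CUBIC))
im=env.read_camera("wrist")
cv2.imwrite("pics/w5.png",cv2.resize(im[90:300,140:420,::-1],(800,600),interpolation=cv2.INTER_CUBIC))
```

```text
t 9.47 local [ 0.0249 -0.0141] z 0.0516 rot [-180.     -0.19  -17.09] F [-1.3 -1.2  3.5]  need tool dp x,y: [-0.0004 -0.0001]
```

View pics/sc5.png

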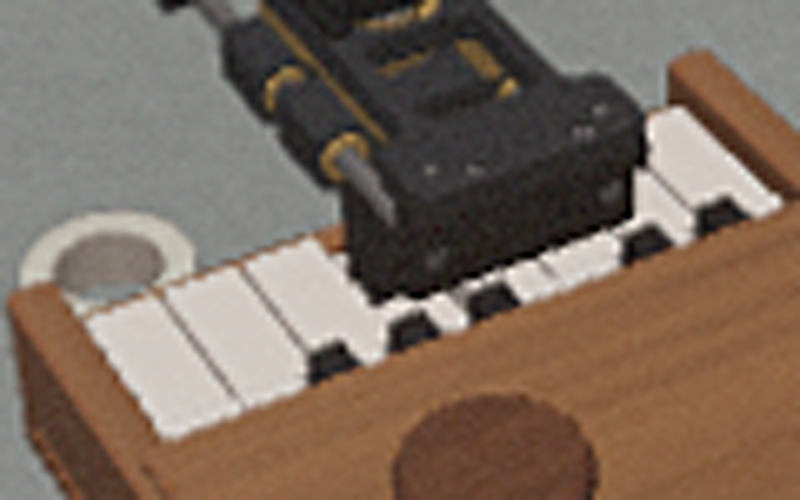

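View pics/w5.png

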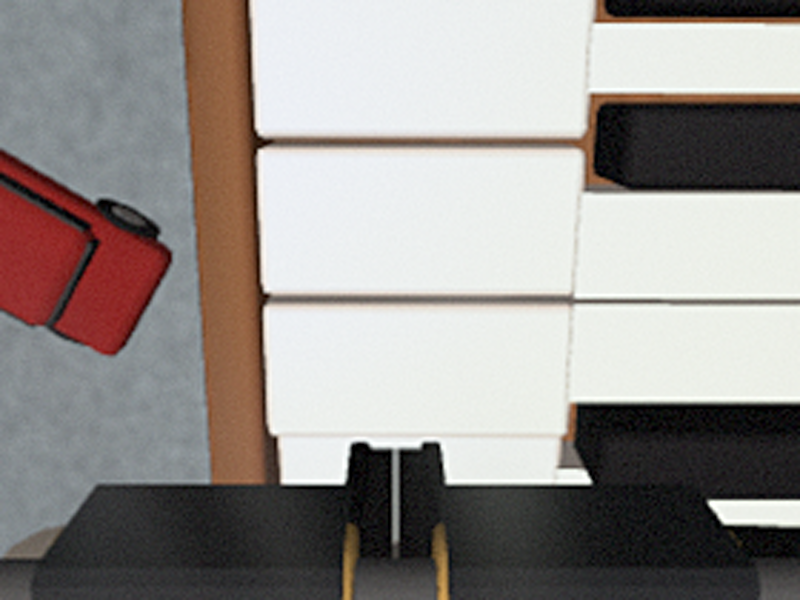

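Call:
{"op": "carry_out", "data": {"plan": [{"grip": 1,"dp": [0,0,-0.006],"rotation": [0,0,0]},{"grip": 1,"dp": [-0.0003,0,-0.006],"rotation": [0,0,0]},{"grip": 1,"dp": [0,0,-0.003],"rotation": [0,0,0]},{"grip": 1,"dp": [0,0.008,0],"rotation": [0,0,0]},{"grip": 1,"dp": [0,0.009,0],"rotation": [0,0,0]},{"grip": 1,"dp": [0,0.008,0],"rotation": [0,0,0]},{"grip": 1,"dp": [0,0,0],"rotation": [0,0,0]},{"grip": 1,"dp": [0,0,0],"rotation": [0,0,0]}]}}

```text
time_s: 10.23
tool_pos: [0.4889, 0.0416, 0.0682]
tool_rot: [-179.9, -0.2, -17.1]
force: [0.6, -0.1, 0.9]
grip_width: 0.0007
```

Run:
```python
from h import *; from cell import env
where(env,6)
```

```text
t 10.23 local [ 0.0236 -0.0413] z 0.0682 rot [-1.7994e+02 -1.7000e-01 -1.7090e+01] F [ 0.6 -0.1  0.9]  need tool dp x,y: [0.0009 0.0007]
```

Call:
{"op": "carry_out", "data": {"plan": [{"grip": 1,"dp": [0.0004,0.0002,0.002],"rotation": [0,0,0]},{"grip": 1,"dp": [0,0,0.003],"rotation": [0,0,0]},{"grip": 1,"dp": [0,0,0.003],"rotation": [0,0,0]},{"grip": 1,"dp": [0,0,0.003],"rotation": [0,0,0]},{"grip": 1,"dp": [0,0,0.003],"rotation": [0,0,0]},{"grip": 1,"dp": [0,0,0.001],"rotation": [0,0,0]},{"grip": 1,"dp": [0,0,0],"rotation": [0,0,0]}]}}

```text
time_s: 10.82
tool_pos: [0.4897, 0.0406, 0.0517]
tool_rot: [-180.0, -0.2, -17.1]
force: [-0.4, -2.4, 4.0]
grip_width: 0.0004
```

Run:
```python
from h import *; from cell import env
where(env,6)
```

```text
t 10.82 local [ 0.0246 -0.0421] z 0.0517 rot [-179.98   -0.19  -17.11] F [-0.4 -2.4  4. ]  need tool dp x,y: [-0.0001 -0.0001]
```

Call:
{"op": "carry_out", "data": {"plan": [{"grip": 1,"dp": [0,0,-0.006],"rotation": [0,0,0]},{"grip": 1,"dp": [0,0,-0.006],"rotation": [0,0,0]},{"grip": 1,"dp": [0,0,-0.003],"rotation": [0,0,0]},{"grip": 1,"dp": [0,0.008,0],"rotation": [0,0,0]},{"grip": 1,"dp": [0,0.009,0],"rotation": [0,0,0]},{"grip": 1,"dp": [0,0.008,0],"rotation": [0,0,0]},{"grip": 1,"dp": [0,0,0],"rotation": [0,0,0]},{"grip": 1,"dp": [0,0,0],"rotation": [0,0,0]}]}}

```text
time_s: 11.48
tool_pos: [0.481, 0.0149, 0.0681]
tool_rot: [-179.9, -0.2, -17.1]
force: [1.0, 0.5, 0.7]
grip_width: 0.0002
```

Run:
```python
from h import *; from cell import env
where(env,7)
```

```text
t 11.48 local [ 0.0238 -0.0691] z 0.0681 rot [-1.7993e+02 -1.6000e-01 -1.7090e+01] F [1.  0.5 0.7]  need tool dp x,y: [0.0007 0.0009]
```

Call:
{"op": "carry_out", "data": {"plan": [{"grip": 1,"dp": [0.0003,0.0003,0.002],"rotation": [0,0,0]},{"grip": 1,"dp": [0,0,0.003],"rotation": [0,0,0]},{"grip": 1,"dp": [0,0,0.003],"rotation": [0,0,0]},{"grip": 1,"dp": [0,0,0.003],"rotation": [0,0,0]},{"grip": 1,"dp": [0,0,0.003],"rotation": [0,0,0]},{"grip": 1,"dp": [0,0,0.001],"rotation": [0,0,0]},{"grip": 1,"dp": [0,0,0],"rotation": [0,0,0]}]}}

```text
time_s: 12.07
tool_pos: [0.4817, 0.0138, 0.0517]
tool_rot: [-180.0, -0.2, -17.1]
force: [-1.6, -0.6, 3.3]
grip_width: -0.0
```

Run:
```python
from h import *; from cell import env
where(env,7)
```

```text
t 12.07 local [ 0.0248 -0.07  ] z 0.0517 rot [-179.97   -0.19  -17.11] F [-1.6 -0.6  3.3]  need tool dp x,y: [-0.0003  0.    ]
```

Call:
{"op": "carry_out", "data": {"plan": [{"grip": 1,"dp": [0,0,-0.006],"rotation": [0,0,0]},{"grip": 1,"dp": [0,0,-0.006],"rotation": [0,0,0]},{"grip": 1,"dp": [0,0,-0.003],"rotation": [0,0,0]},{"grip": 1,"dp": [0,0.008,0],"rotation": [0,0,0]},{"grip": 1,"dp": [0,0.009,0],"rotation": [0,0,0]},{"grip": 1,"dp": [0,0.008,0],"rotation": [0,0,0]},{"grip": 1,"dp": [0,0,0],"rotation": [0,0,0]},{"grip": 1,"dp": [0,0,0],"rotation": [0,0,0]}]}}

```text
time_s: 12.73
tool_pos: [0.4729, -0.0119, 0.068]
tool_rot: [-179.9, -0.1, -17.1]
force: [0.9, -0.3, 0.4]
grip_width: 0.0005
```

Run:
```python
from h import *; from cell import env
where(env,8)
```

```text
t 12.73 local [ 0.024  -0.0972] z 0.068 rot [-1.7992e+02 -1.5000e-01 -1.7090e+01] F [ 0.9 -0.3  0.4]  need tool dp x,y: [0.0005 0.0008]
```

Call:
{"op": "carry_out", "data": {"plan": [{"grip": 1,"dp": [0.0002,0.0002,0.002],"rotation": [0,0,0]},{"grip": 1,"dp": [0,0,0.003],"rotation": [0,0,0]},{"grip": 1,"dp": [0,0,0.003],"rotation": [0,0,0]},{"grip": 1,"dp": [0,0,0.003],"rotation": [0,0,0]},{"grip": 1,"dp": [0,0,0.003],"rotation": [0,0,0]},{"grip": 1,"dp": [0,0,0.001],"rotation": [0,0,0]},{"grip": 1,"dp": [0,0,0],"rotation": [0,0,0]}]}}

```text
time_s: 13.32
tool_pos: [0.4735, -0.0128, 0.0516]
tool_rot: [-180.0, -0.2, -17.1]
force: [-1.0, -2.0, 2.9]
grip_width: 0.0005
```

Run:
```python
from h import *; from cell import env
where(env,8)
im=env.read_camera("wrist")
cv2.imwrite("pics/w8.png",cv2.resize(im[90:300,140:420,::-1],(800,600),interpolation=cv2.INTER_CUBIC))
```

```text
t 13.32 local [ 0.0248 -0.0979] z 0.0516 rot [-179.96   -0.18  -17.1 ] F [-1.  -2.   2.9]  need tool dp x,y: [-0.0003  0.0001]
```

View pics/w8.png

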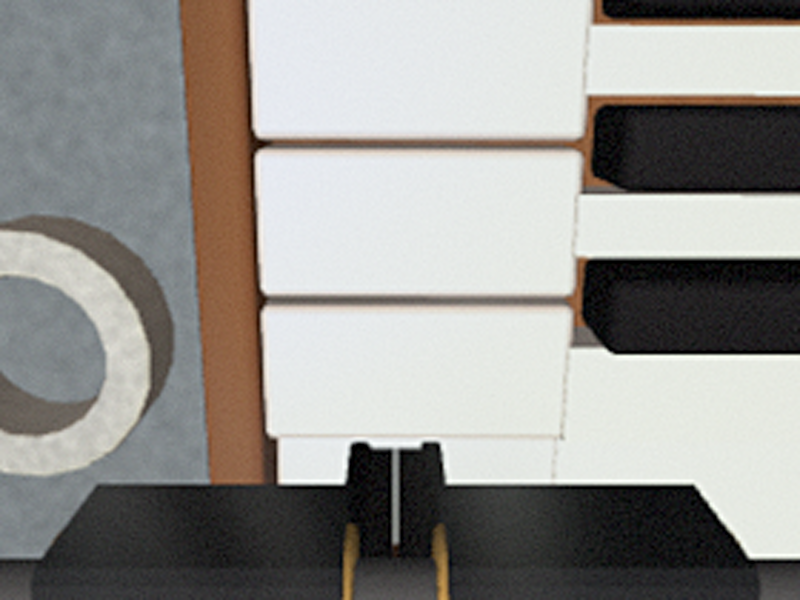

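Key 8 is down and key 7 is up at y≈436; the finger edge at y≈443 sits where it did over key 5. Next I lift straight up and back away.

Call:
{"op": "carry_out", "data": {"plan": [{"grip": 1,"dp": [0,0,-0.006],"rotation": [0,0,0]},{"grip": 1,"dp": [0,0,-0.01],"rotation": [0,0,0]},{"grip": 1,"dp": [0,0,-0.02],"rotation": [0,0,0]},{"grip": 1,"dp": [0,0,-0.03],"rotation": [0,0,0]},{"grip": 1,"dp": [0,0,-0.03],"rotation": [0,0,0]},{"grip": 1,"dp": [0,0,-0.03],"rotation": [0,0,0]},{"grip": 1,"dp": [0,0,-0.02],"rotation": [0,0,0]},{"grip": 1,"dp": [0,0,0],"rotation": [0,0,0]}]}}

```text
time_s: 14.03
tool_pos: [0.4706, -0.0088, 0.2068]
tool_rot: [-179.7, 0.1, -16.8]
force: [1.0, 0.8, 0.8]
grip_width: 0.0003
```

Call:
{"op": "carry_out", "data": {"plan": [{"grip": 1,"dp": [0.01,0.036,0],"rotation": [0,0,0]},{"grip": 1,"dp": [0.01,0.038,0],"rotation": [0,0,0]},{"grip": 1,"dp": [0.01,0.038,0],"rotation": [0,0,0]},{"grip": 1,"dp": [0.01,0.038,0],"rotation": [0,0,0]},{"grip": 1,"dp": [0.01,0.038,0],"rotation": [0,0,0]},{"grip": 1,"dp": [0.01,0.03,0],"rotation": [0,0,0]},{"grip": 1,"dp": [0,0,0],"rotation": [0,0,0]},{"grip": 1,"dp": [0,0,0],"rotation": [0,0,0]}]}}

```text
time_s: 14.7
tool_pos: [0.4662, -0.2379, 0.2086]
tool_rot: [-179.6, -0.2, -16.1]
force: [0.4, -0.0, -0.5]
grip_width: 0.0003
```

Run:
```python
from h import *; from cell import env
where(env,8)
im=env.read_camera("top")[:,:,::-1]; cv2.imwrite("pics/top9.png",im)
a=cv2.imread("pics/top0.png"); d=cv2.absdiff(a,im).max(2)
cv2.imwrite("pics/end.png",cv2.resize(np.hstack([im[120:325,140:430],cv2.merge([d]*3)[120:325,140:430]]),(800,283)))
m=(d>40); print("changed px left of col 345 piano zone:",m[125:330,140:345].sum(), "objects right:",m[200:300,345:430].sum())
```

```text
t 14.7 local [ 0.0836 -0.3153] z 0.2086 rot [-179.58   -0.23  -16.14] F [ 0.4 -0.  -0.5]  need tool dp x,y: [-0.0591 -0.2173]
changed px left of col 345 piano zone: 0 objects right: 0
```

View pics/end.png

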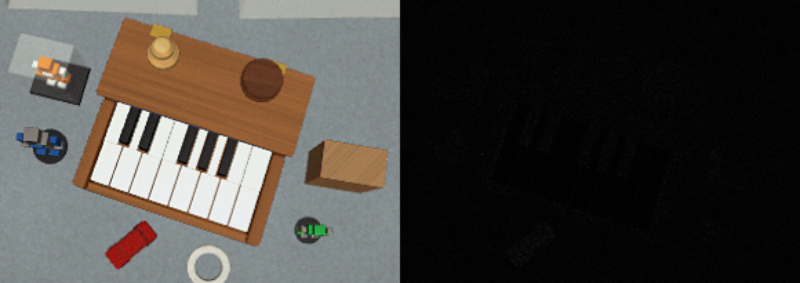

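The before/after difference is blank. The piano and stock have not moved, and all the keys are up.

```bash
python3 -c "
from cell import env
print(env.sign_off())"
```

```text
the job is handed in; nothing more can be done
None
```

I pressed all eight white keys once each, from left to right, and handed the job in at about 15 s of the 51 s allowed; `sign_off` gives no verdict.

- **Presses:** the shut fingertip took each key about 7–8.5 mm of its 10 mm travel. The vertical force read 2.5–4.0 N, with about 1 N of noise.
- **One key at a time:** close views while keys 1, 5 and 8 were down showed no neighbouring key pressed. Keys 2, 3, 4, 6 and 7 were checked by tool position and force only. No view showed a black key moved, and the fingertip stayed in front of them.
- **End state:** the gripper is raised and well clear of the piano. Before-and-after pictures from the top camera show no change: the piano and stock have not moved, and all the keys are up.
- **Disagreement:** the cameras differed by about 2 mm on the piano's sideways position, so I averaged them. I then checked the finger against the gap between keys 1 and 2 and shifted it before pressing. That shift overshot, so key 2 was pressed about 1.5 mm left of its centre, with an estimated 2.6 mm still clear of key 1.

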